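# Dip the gear unit's oil gauge rod and present it for reading

### The arm

A 6-joint arm with a two-finger parallel gripper is mounted at the origin on a cart in front of the work surface, level with it; the furniture and walls round the work are solid. World frame = base frame: x ahead of the robot, y to its left, z up, the work surface at z = 0. Lengths are in mm, angles in rad, forces in N, time in s.
With the tool pointing down it reaches from about 325 to 1000 mm from the base axis. Payload 5.1 kg.
Tool frame: the origin (TCP) lies between the finger pads; the fingertips stand 19 mm ahead of it and the grasp point (between the pads) is the TCP; z points along the fingers, y is the line along which they close (so a half turn about z gives the same grasp; the last joint's range is limited). The gripper opens to 85 mm and grips with 20 to 120 N. Pads are 22 mm wide; open, the fingers measure 114 mm over their backs; the gripper's body (76 mm by 85 mm) begins 54 mm behind the grasp point. The pads swing forward as they close: fully open they stand 13 mm farther back than shut.
Start: joints at [-1.273, 0.124, 1.65, -0, 1.367, -0.083], TCP at [241.549, -603.439, 250.322] pointing down, gripper open.
Joint ranges: [-2.61, 2.61], [-1.02, 2.33], [0.03, 2.71], [-1.35, 4.49], [0.32, 2.68], [-2.91, 2.91]. Speed limits (rad/s): [2.57, 2.57, 3.14, 3.14, 3.14, 3.14].

### API

Orientations are given as [roll, pitch, yaw] about the fixed x, y, z axes, in that order (R = Rz(yaw) Ry(pitch) Rx(roll)).
In Python, from rig import sensors, optics, job gives the robot as it stands. The module is installed in compiled form; this text tells all that it offers.
- The arm moves only by the tool apply_moves, never from a script. Its argument "series" is a list of rows, each a list of 6 numbers: the shift along the tool's x, y, z each as a share of 100 cm, from -1 to 1, then the turn, a rotation vector about the tool's x, y, z each as a share of 8 degrees, from -1 to 1. A call has 1 to 20 rows; each row shifts and turns the commanded pose from where the row before left it, along the tool's axes as they then stand; what a row does not reach is not made up. A row lasts 1/10 s, in which the tool goes at most 50 mm and 8.59 degrees, less where a joint would pass 70% of its speed; a pose out of reach is approached as far as the arm can. A call with a number of a shift or a turn outside -1 to 1 is refused whole. A call with a gripper value outside its range is refused whole. "fingers" is the closure, from -1 (fully open) to 1 (shut), set as the call begins (left out, the last holds). The fingers move at their own pace and stop on an object; "grip_force" is the grip in N (left out, the last holds). Time passes only in rows, so rows that do not move let the fingers close. It gives the time, the measured TCP pose, the force, the opening and the grip force at its end, in the units of the state.
- sensors.observe(): the state, without advancing time (a new reading comes with each control period).
- optics.get_image(name): name is "scene" or "top" or "wrist"; returns a dict with "pixels" (400x640x3 uint8, red, green, blue), "intrinsics" (3x3 intrinsics, pixels), "camera_from_world" (4x4, takes a point from world to camera coordinates); the wrist camera has in their place "T_tool_cam" (4x4, takes a point from camera to tool coordinates, whose origin is the TCP and whose axes are the flange's). Camera axes: x right, y down, z forward; pixel columns grow to the right and rows downward; lengths in mm; the calibration is good to about 2 mm. A picture is of the moment at which its call begins: read the wrist's pose just before it. There is no depth.
- job.hand_in(): hands the job in; it is judged then, once.
The state is a dict: "clock": time; "joint_positions": joint angles; "joint_vel": joint speeds; "joint_efforts": joint torques, N m; "tcp_pos": TCP position; "ee_rot": TCP orientation; "ft_force": force on the tool from outside, world axes, zero at the start; "torque": the same for the moment, N m; "grip_width": finger opening in mm; "grasp_force": force on a finger pad.
Only numpy, scipy, OpenCV 4.12 (cv2) and the standard library are available. Lean on these libraries where they do the work, as an engineer would, in place of code of your own. Each camera call takes 0.05 s, during which the arm holds its last target. There are 200 camera calls.

### The job

Check the gear unit with its gauge rod: lift the rod out of its rest, slide it tip first down the slanting guide tube until its collar stops on the tube's mouth (do not force it), then draw it right out again. Finish while still holding the rod in the gripper: rod level, its tip over the middle of the shallow tin lid and 10 to 20 cm above the bench, kept still and carried by nothing else. Leave the lid and the other loose things on the bench where they are.

Things in the scene. Friction and masses are not known exactly. Their poses are not given: they have to be found in the camera images.
- rod_grip (a point): Gauge rod (dipstick), 195 mm long, 90 g, lying level in its rest, axis 55 mm above the bench, tip roughly to the right (-y). This point: grip centre of its black handle, a flat-sided bar 98 mm long (43 mm to the tip side of this point, 55 mm to the other), 16 mm wide, 18 mm high; grip across its width. +x runs along the rod from tip to handle end, +z up.
- rod_collar (a point): Centre of the stop face (the side facing the tip) of the rod's brass collar, a disc 34 mm in diameter and 6 mm thick; 65 mm from the grip centre towards the tip. Same axes as rod_grip.
- rod_tip (a point): Tip of the rod, the end of a plain steel probe 8 mm in diameter that sticks out 75 mm beyond the collar's stop face, its last 10 mm tapered; 140 mm from the grip centre. Same axes as rod_grip.
- rod_rest: Fixed metal rest of the rod: a flat bar 200 x 50 x 10 mm with two notched uprights 10 mm thick, 61 mm high, at 110 mm from the grip centre towards the tip and at 47 mm the other way, open upwards: the rod lifts straight up. Origin on the bench under the grip centre, +x as the rod's.
- guide_tube: Fixed steel tube slanting up out of the gear unit, mouth roughly to the left (+y). Origin at the centre of its mouth, 100 mm above the bench; +z is the tube's axis, out of the mouth, 28 degrees above level. Flared rim 38 mm outside; bore narrows from 26 mm at the mouth to 14 mm at 16 mm depth and is free to over 80 mm. The rod goes in along -z until its collar lies on the rim.
- gear_unit: Fixed small grey gear unit, box about 135 x 104 mm, 107 mm high with its breather cap. Origin on the bench straight under the mouth of the guide tube; +x is the level direction in which the tube's mouth points (away from the box); the box lies 62 to 198 mm from the origin along -x.
- tin_lid: Loose shallow round tin lid with a rest of paint, 72 mm in diameter, 9 mm high, lying on the bench; origin at the centre of its underside. The rod's tip is presented over it.
- tape_roll: Loose roll of masking tape, 98 mm across, 24 mm high; leave alone. Origin at the centre of its underside.
- sample_cup_0: Loose small plastic cup, 56 mm across, 51 mm high; leave alone. Origin at the centre of its underside.
- spanner: Loose double-ended spanner, 170 x 27 x 8 mm; leave alone. Origin at the centre of its underside.

How it is judged:
By the outcome, as a careful person would: the job done as asked, in the order asked, and still so for the second after the job is handed in, while the arm keeps its last pose, push and grip.
It also fails if it takes over 51 s, if anything falls off the work surface, if the arm or the gripper's body presses on something with over 40 N, if the wrist force passes 120 N, or if a joint passes its speed limit or range.

## Working session

There is one attempt and no reset: what is moved stays moved. The work goes in short steps, Python scripts to look and compute and a tool call to move; the robot and the scene stay as the last step left them, time stands still between calls to the robot, and variables do not carry over. Pictures are saved under pics/ and viewed, at most 12 in all, crops included, and the job is handed in when it is done.

Besides the shell and the picture viewer there is one more tool, called after "Request:" by a JSON object that holds its "op" and its "data", one argument or row to a line. apply_moves: Moves the arm, as the interface text tells. Its arguments: {"type":"object","properties":{"series":{"type":"array","items":{"type":"array","items":{"type":"number","minimum":-1,"maximum":1}}},"fingers":{"type":"number"},"grip_force":{"type":"number"}},"required":["series"]}

```bash
mkdir -p pics
cat > h.py <<'E'
import numpy as np,cv2
from rig import sensors,optics,job
from scipy.spatial.transform import Rotation as Rot
def grab(n):
    s=sensors.observe(); d=optics.get_image(n); K=np.array(d["intrinsics"])
    if n=="wrist":
        T=np.eye(4);T[:3,:3]=Rot.from_euler('xyz',s['ee_rot']).as_matrix();T[:3,3]=s['tcp_pos']
        W=T@np.array(d["T_tool_cam"])
    else: W=np.linalg.inv(np.array(d["camera_from_world"]))
    return np.array(d["pixels"]),K,W
def ray(K,W,uv):
    r=W[:3,:3]@np.linalg.solve(K,[uv[0],uv[1],1.]); return W[:3,3],r/np.linalg.norm(r)
def onz(K,W,uv,z):
    o,r=ray(K,W,uv); return o+r*(z-o[2])/r[2]
def proj(K,W,p):
    c=np.linalg.inv(W)@np.append(p,1.); q=K@c[:3]; return q[:2]/q[2]
def two(a,b):
    A=0;B=0
    for o,r in (a,b):
        P=np.eye(3)-np.outer(r,r);A=A+P;B=B+P@o
    return np.linalg.solve(A,B)
E
python3 - <<'E'
from h import *
for n in("scene","top","wrist"):
    p,K,W=grab(n); cv2.imwrite(f"pics/{n}0.png",p[:,:,::-1]); np.savez(f"{n}0.npz",p=p,K=K,W=W)
    print(n,W.round(2).tolist(),K[0,0])
print(sensors.observe())
E
```

```text
scene [[-0.76, -0.33, 0.55, -156.13], [-0.64, 0.37, -0.67, 699.68], [0.02, -0.87, -0.5, 720.76], [0.0, 0.0, 0.0, 1.0]] 481.4036164428738
top [[-0.02, -0.99, 0.11, 417.53], [-1.0, 0.02, -0.01, -128.8], [0.01, -0.11, -0.99, 1322.24], [0.0, 0.0, 0.0, 1.0]] 453.6970278193929
wrist [[0.37, -0.88, -0.3, 319.07], [-0.93, -0.35, -0.12, -572.68], [-0.0, 0.32, -0.95, 371.41], [0.0, 0.0, 0.0, 1.0]] 340.5308107602185
{'clock': 0.15, 'joint_positions': array([-1.27259218e+00,  1.24357918e-01,  1.65137606e+00, -2.08968221e-05,
        1.36751704e+00, -8.26057881e-02]), 'joint_vel': array([ 6.16127099e-05, -1.09048799e-03, -4.88593721e-03, -3.64176911e-04,
        1.03430782e-04,  3.50586374e-04]), 'joint_efforts': array([ 1.49023526e-04, -4.24227297e+01, -3.66014349e+01, -4.44422756e-05,
        4.66433921e-03,  4.16519129e-06]), 'tcp_pos': array([ 241.41777406, -603.01479696,  249.3243756 ]), 'ee_rot': array([-3.13993825e+00, -1.16445391e-04,  3.80814071e-01]), 'ft_force': array([-0.80811058, -0.31321149, -0.52878198]), 'torque': array([-0.02458194,  0.01912764,  0.03992445]), 'grasp_force': 0.0, 'grip_width': 85.46680160177428}
```

View pics/scene0.png

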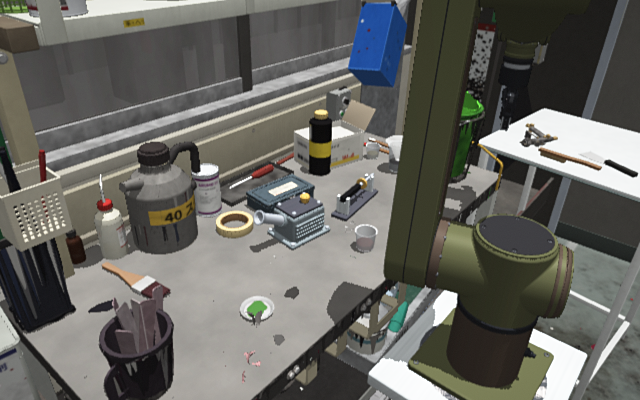

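View pics/top0.png

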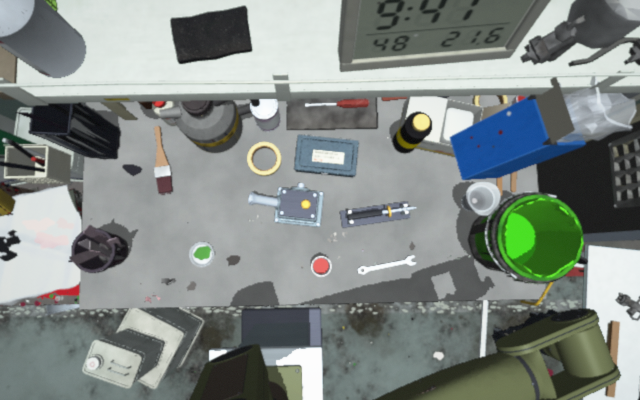

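The scene picture shows the gear unit near (300,215), with the tube mouth at about (257,217), the rod in its rest at (355,190) and the lid at (257,308). In the top picture the tube is at about (262,199), the rod at (345–412, 211) and the lid at (202,254).

Run:
```python
from h import *
t=np.load("top0.npz");s=np.load("scene0.npz")
a=cv2.resize(t['p'][170:240,235:425],None,fx=4,fy=4,interpolation=cv2.INTER_CUBIC)
b=cv2.resize(s['p'][165:250,240:390],None,fx=3.5,fy=3.5,interpolation=cv2.INTER_CUBIC)
c=np.zeros((a.shape[0]+b.shape[0],760,3),np.uint8);c[:a.shape[0],:a.shape[1]]=a;c[a.shape[0]:,:b.shape[1]]=b
print(a.shape,b.shape);cv2.imwrite("pics/crop0.png",c[:,:,::-1])
K,W=t['K'],t['W']
p=t['p'].astype(int)
g=((p[:,:,1]>p[:,:,0]+50)&(p[:,:,1]>p[:,:,2]+50)); g[:, 300:]=0
h=cv2.cvtColor(t['p'],cv2.COLOR_RGB2GRAY)
# lid: bright blob near (202,254)
m=(h>170).astype(np.uint8)|g.astype(np.uint8); m[:235]=0;m[275:]=0;m[:,:180]=0;m[:,225:]=0
cs,_=cv2.findContours(m,0,2); c=max(cs,key=cv2.contourArea); (u,v),r=cv2.minEnclosingCircle(c)
print("lid",u,v,r,onz(K,W,(u,v),9),r*1310/K[0,0])
for uv in((345,216),(412,208),(362,213)): print(onz(K,W,uv,55))
print(onz(K,W,(250,197),100))
```

```text
(280, 760, 3) (298, 525, 3)
lid 202.60769653320312 254.06922912597656 14.52133560180664 [419.69108766 175.70691023   9.        ] 41.92875084458197
[ 517.54059322 -232.73461425   55.        ]
[ 536.33868256 -421.77542374   55.        ]
[ 525.02940292 -280.68274154   55.        ]
[570.75757943  27.16168048 100.        ]
```

View pics/crop0.png

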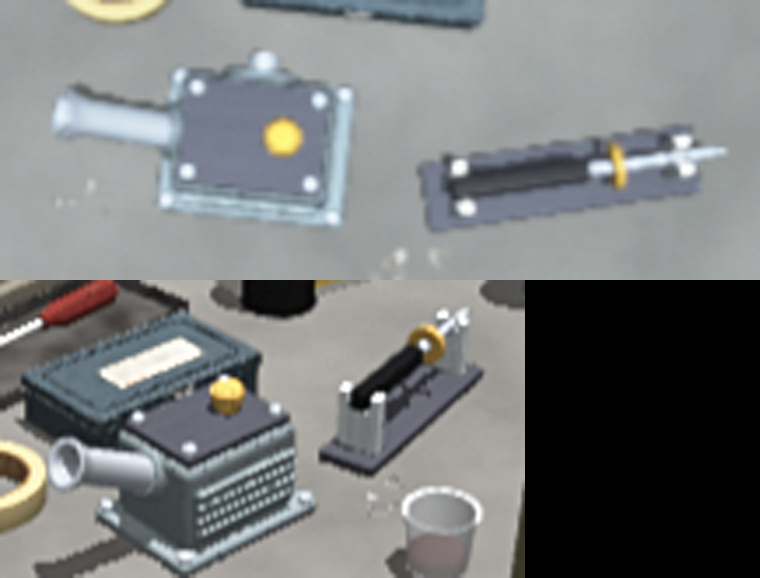

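The crop shows the tip at top pixel (416.8,208), the collar at (389.5,211) and the handle end at (346.8,216). The tube mouth is at top pixel (250.5,198) and scene pixel (259,217).

```bash
cat >> h.py <<'E'
def togo(p,Rg):
    s=sensors.observe();R=Rot.from_euler('xyz',s['ee_rot']).as_matrix()
    rv=Rot.from_matrix(R.T@Rg).as_rotvec()
    print("shift tool m",(R.T@(np.array(p)-s['tcp_pos'])/1000).round(4),"turn units",(np.degrees(rv)/8).round(3),"deg",np.degrees(rv).round(2), "shift after turn",(Rg.T@(np.array(p)-s['tcp_pos'])/1000).round(4))
def rodR(d):  # tool x = handle dir d, y horizontal, z downish
    x=np.array(d)/np.linalg.norm(d); y=np.cross([0,0,-1],x); y/=np.linalg.norm(y); return np.c_[x,y,np.cross(x,y)]
E
python3 - <<'E'
from h import *
t=np.load("top0.npz");s=np.load("scene0.npz")
T=lambda uv:ray(t['K'],t['W'],uv); S=lambda uv:ray(s['K'],s['W'],uv)
tip=onz(t['K'],t['W'],(416.8,208),55);he=onz(t['K'],t['W'],(346.8,216.3),55)
print(tip,he,np.linalg.norm(tip-he)); d=(he-tip)/np.linalg.norm(he-tip); g=tip+140*d; print("grip",g,d)
print("mouth",two(T((250.5,198)),S((259.1,217.3))))
g[2]=250; togo(g,rodR(d))
E
```

```text
[ 536.07168586 -435.2883355    55.        ] [ 516.59735157 -237.75722402   55.        ] 198.48876467160298
grip [ 522.33586154 -295.96379664   55.        ] [-0.09811303  0.99517528  0.        ]
mouth [567.31065747  25.24571686  99.21374672]
shift tool m [ 3.749e-01 -1.806e-01 -3.000e-04] turn units [-1.000e-02 -8.000e-03 -9.226e+00] deg [-8.000e-02 -7.000e-02 -7.381e+01] shift after turn [ 0.278   0.3097 -0.0007]
```

Request:
{"op": "apply_moves", "data": {
  "series": [
    [0.0375,-0.018,0,0,0,-0.92],
    [0.0375,-0.018,0,0,0,0],
    [0.0375,-0.018,0,0,0,0],
    [0.0375,-0.018,0,0,0,0],
    [0.0375,-0.018,0,0,0,0],
    [0.0375,-0.018,0,0,0,0],
    [0.0375,-0.018,0,0,0,0],
    [0.0375,-0.018,0,0,0,0],
    [0.0375,-0.018,0,0,0,0],
    [0.0375,-0.018,0,0,0,0],
    [0,0,0,0,0,-0.92],
    [0,0,0,0,0,-0.92],
    [0,0,0,0,0,-0.92],
    [0,0,0,0,0,-0.92],
    [0,0,0,0,0,-0.92],
    [0,0,0,0,0,-0.92],
    [0,0,0,0,0,-0.92],
    [0,0,0,0,0,-0.92],
    [0,0,0,0,0,-0.92],
    [0,0,0,0,0,0]
  ],
  "fingers": -1,
  "grip_force": 80
}}

```text
clock: 2.15
tcp_pos: [485.2, -266.7, 249.9]
ee_rot: [-3.141, -0.0, 1.665]
ft_force: [-0.8, -0.1, 0.1]
grip_width: 85.6
grasp_force: 0.0
```

Run:
```python
from h import *
p,K,W=grab("wrist"); cv2.imwrite("pics/w1.png",p[:,:,::-1]); np.savez("w1.npz",p=p,K=K,W=W)
print(W.round(2).tolist())
d=[-0.0981,.9952,0]
togo([522.3,-296,250],rodR(d)); print(sensors.observe()['joint_positions'])
for q in ([522.3,-296,55],[536.1,-435.3,55],[516.6,-237.8,55]): print(proj(K,W,q))
```

```text
[[1.0, 0.09, 0.03, 477.63], [0.09, -0.94, -0.32, -184.24], [-0.0, 0.32, -0.95, 372.2], [0.0, 0.0, 0.0, 1.0]]
shift tool m [-0.0326  0.0343 -0.    ] turn units [-0.003 -0.003 -0.045] deg [-0.03 -0.02 -0.36] shift after turn [-0.0328  0.0341 -0.    ]
[-5.99563549e-01 -8.88291814e-02  1.86634608e+00  1.51948592e-05
  1.36466847e+00 -6.91549969e-01]
[348.88798639 207.47194126]
[345.4234515  324.54901768]
[350.69630264 148.72466354]
```

View pics/w1.png

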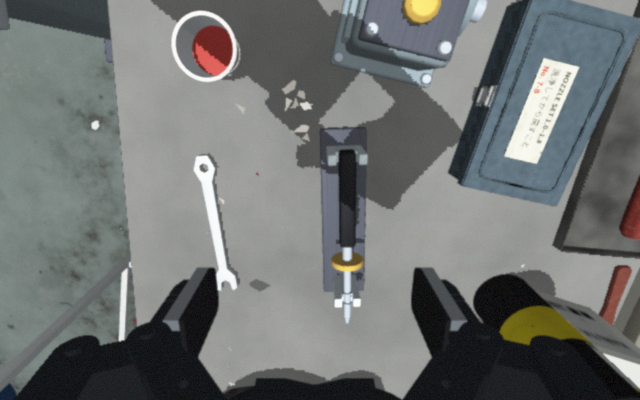

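The wrist picture confirms the rod: handle end at about (347,151), collar at (347,261) and tip at (347,323). All are within about 4 px of the prediction.

Run:
```python
from h import *
t=np.load("w1.npz");p,K,W=t['p'],t['K'],t['W']
h=cv2.cvtColor(p,cv2.COLOR_RGB2HSV)
# handle axis: dark pixels rows 175..235
pts=[]
for v in range(172,240,6):
    c=np.where(h[v,330:362,2]<45)[0]+330; pts.append((v,c.min(),c.max(),len(c)))
print(pts)
u0=np.array([(a+b)/2 for _,a,b,_ in pts]);vv=np.array([q[0] for q in pts])
f=np.polyfit(vv,u0,1)
A=onz(K,W,(np.polyval(f,175)+.5,175),64);B=onz(K,W,(np.polyval(f,236)+.5,236),64)
m=(h[...,0]>15)&(h[...,0]<32)&(h[...,1]>120)&(h[...,2]>90);m[:240]=0;m[280:]=0;m[:,:325]=0;m[:,370:]=0
ys,xs=np.where(m);print("collar px",xs.mean(),xs.min(),xs.max(),ys.min(),ys.max())
tip=onz(K,W,(347,323.5),55)
C=onz(K,W,(xs.mean()+.5,258),72);print(A,B,C,tip)
d=(A-tip);d[2]=0;d/=np.linalg.norm(d);d2=A-B;d2/=np.linalg.norm(d2);print(d,d2)
g=tip+140*d;print(g);g[2]=55
togo(g+[0,0,60],rodR(d))
```

```text
[(172, np.int64(339), np.int64(355), 17), (178, np.int64(340), np.int64(355), 16), (184, np.int64(340), np.int64(355), 16), (190, np.int64(340), np.int64(355), 16), (196, np.int64(340), np.int64(355), 16), (202, np.int64(340), np.int64(355), 16), (208, np.int64(340), np.int64(355), 7), (214, np.int64(340), np.int64(354), 3), (220, np.int64(340), np.int64(340), 1), (226, np.int64(340), np.int64(354), 4), (232, np.int64(340), np.int64(341), 2), (238, np.int64(340), np.int64(354), 3)]
collar px 346.59475218658895 332 362 253 270
[ 516.57657022 -260.89416755   64.        ] [ 520.71791999 -323.08536048   64.        ] [ 524.85074967 -342.91000519   72.        ] [ 537.68681741 -433.72309046   55.        ]
[-0.12124424  0.99262271  0.        ] [-0.06644346  0.99779019  0.        ]
[ 520.7126244 -294.7559117   55.       ]
shift tool m [-0.0313  0.0329  0.135 ] turn units [-0.003 -0.003 -0.212] deg [-0.03 -0.02 -1.69] shift after turn [-0.0322  0.0319  0.135 ]
```

Run:
```python
from h import *
t=np.load("w1.npz");K,W=t['K'],t['W']
A=onz(K,W,(348,175),64);B=onz(K,W,(347.8,236),64);tip=onz(K,W,(347.3,323.5),55)
d=A-tip;d[2]=0;d/=np.linalg.norm(d);print(A,B,tip,d); g=tip+140*d;g[2]=115;print(g)
togo(g,rodR(d))
```

```text
[ 516.14087158 -260.93524869   64.        ] [ 523.7587366  -322.79832699   64.        ] [ 538.02201874 -433.69139023   55.        ] [-0.12565525  0.99207397  0.        ]
[ 520.43028347 -294.80103473  115.        ]
shift tool m [-0.0313  0.0326  0.135 ] turn units [-0.003 -0.003 -0.244] deg [-0.03 -0.02 -1.95] shift after turn [-0.0323  0.0314  0.135 ]
```

Request:
{"op": "apply_moves", "data": {
  "series": [
    [-0.0157,0.0163,0.0,0,0,0],
    [-0.0157,0.0163,0.0,0,0,0],
    [0,0,0.035,0,0,-0.24],
    [0,0,0.035,0,0,0],
    [0,0,0.035,0,0,0],
    [0,0,0.03,0,0,0],
    [0,0,0,0,0,0],
    [0,0,0,0,0,0]
  ]
}}

```text
clock: 3.0
tcp_pos: [520.7, -294.9, 115.3]
ee_rot: [-3.141, -0.001, 1.697]
ft_force: [-0.1, -0.6, 0.3]
grip_width: 85.4
grasp_force: 0.0
```

Run:
```python
from h import *
p,K,W=grab("wrist"); cv2.imwrite("pics/w2.png",p[:,:,::-1]); np.savez("w2.npz",p=p,K=K,W=W)
d=[-0.1257,.9921,0]
g=np.array([520.4,-294.8,55]);togo(g,rodR(d)); print(sensors.observe()['joint_positions'])
for q in (-55,0,43,140): print(proj(K,W,g-np.array(d)*q))
```

```text
shift tool m [ 0.001  -0.0012  0.062 ] turn units [0.012 0.011 0.008] deg [0.09 0.08 0.06] shift after turn [ 0.0009 -0.0011  0.062 ]
[-6.04999762e-01  1.31262554e-01  1.87716206e+00 -1.19696609e-05
  1.13098357e+00 -7.32084154e-01]
[313.75958368 139.01951439]
[313.79959418 233.35986052]
[313.82623858 296.18439274]
[313.87524467 411.73533336]
```

View pics/w2.png

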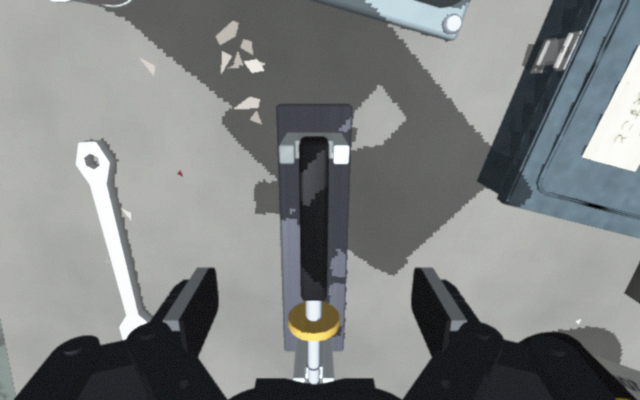

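The handle is centred between the pads at u≈314 and parallel to them, so I can go down and grip.

Request:
{"op": "apply_moves", "data": {
  "series": [
    [0,-0.001,0.02,0,0,0],
    [0,0,0.02,0,0,0],
    [0,0,0.02,0,0,0],
    [0,0,0,0,0,0],
    [0,0,0,0,0,0]
  ]
}}

```text
clock: 3.55
tcp_pos: [520.9, -295.9, 57.4]
ee_rot: [3.139, 0.002, 1.699]
ft_force: [0.2, -0.1, -0.3]
grip_width: 85.4
grasp_force: 0.0
```

Request:
{"op": "apply_moves", "data": {
  "series": [
    [0,0,0,0,0,0],
    [0,0,0,0,0,0],
    [0,0,0,0,0,0],
    [0,0,0,0,0,0],
    [0,0,0,0,0,0],
    [0,0,0,0,0,0],
    [0,0,0,0,0,0],
    [0,0,0,0,0,0],
    [0,0,0,0,0,0],
    [0,0,0,0,0,0]
  ],
  "fingers": 1,
  "grip_force": 80
}}

```text
clock: 4.55
tcp_pos: [520.1, -295.3, 55.8]
ee_rot: [3.141, 0.0, 1.699]
ft_force: [-1.6, 0.6, 4.6]
grip_width: 14.5
grasp_force: 78.6
```

Request:
{"op": "apply_moves", "data": {
  "series": [
    [0,0,-0.015,0,0,0],
    [0,0,-0.03,0,0,0],
    [0,0,-0.035,0,0,0],
    [0,0,-0.035,0,0,0],
    [0,0,-0.035,0,0,0],
    [0,0,0,0,0,0],
    [0.0265,0.0092,0,0,0,0],
    [0.0265,0.0092,0,0,0,0],
    [0.0265,0.0092,0,0,0,0],
    [0.0265,0.0092,0,0,0,0],
    [0.0265,0.0092,0,0,0,0],
    [0.0265,0.0092,0,0,0,0],
    [0.0265,0.0092,0,0,0,0],
    [0.0265,0.0092,0,0,0,0],
    [0,0,0,0,0,0.75],
    [0,0,0,0,0,0.75],
    [0,0,0,0,0,0],
    [0,0,0,0,0,0]
  ]
}}

```text
clock: 6.35
tcp_pos: [565.1, -75.3, 204.3]
ee_rot: [-3.14, -0.0, 1.492]
ft_force: [-0.1, 1.5, -1.0]
grip_width: 14.8
grasp_force: 78.1
```

Run:
```python
from h import *
p,K,W=grab("wrist"); cv2.imwrite("pics/w3.png",p[:,:,::-1]); np.savez("w3.npz",p=p,K=K,W=W)
print(sensors.observe()['joint_positions'],W[:3,3],proj(K,W,[567.3,25.2,99]))
```

```text
[-2.26919029e-01 -1.73567297e-02  1.87561088e+00  3.58680386e-05
  1.28462949e+00 -1.47101887e-01] [572.14991649   7.20027658 326.52244171] [304.87356927  54.19217608]
```

View pics/w3.png

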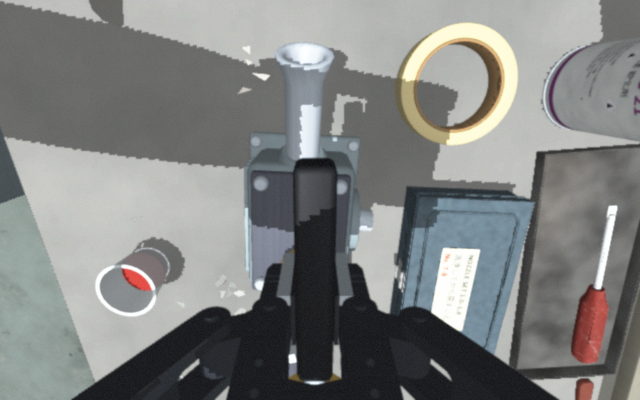

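The mouth rim is centred at about (306,55), and the tube runs down to about (303,155). The rod sits straight in the grip. I'll enlarge this part to get the axis.

Run:
```python
from h import *
t=np.load("w3.npz");p=t['p']
c=cv2.resize(p[30:140,240:370],None,fx=5,fy=5,interpolation=cv2.INTER_CUBIC)
cv2.imwrite("pics/c3.png",c[:,:,::-1])
```

```text
(no output)
```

View pics/c3.png

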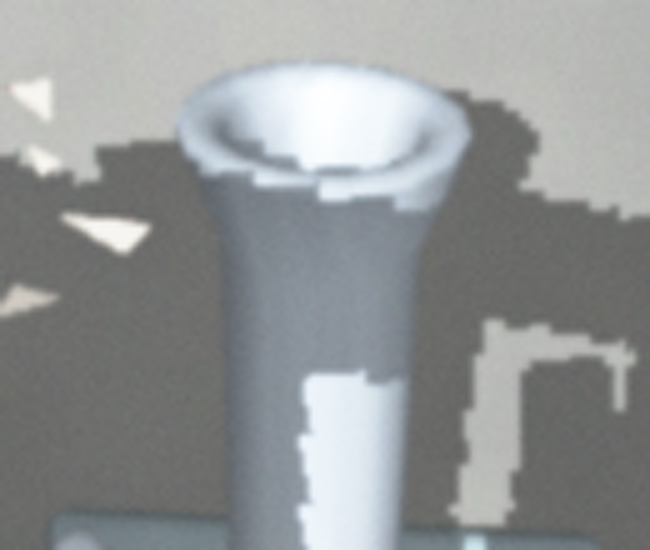

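Run:
```python
from h import *
from scipy.optimize import brentq
t=np.load("w3.npz");K,W=t['K'],t['W']
M=onz(K,W,(304.9,55.6),100);print(M)
def ang(a): # line in image through M; residual at v=134
    h=np.array([np.cos(a)*.8829,np.sin(a)*.8829,.4695])
    q0=proj(K,W,M);q1=proj(K,W,M-60*h);u=q0[0]+(q1[0]-q0[0])*(v-q0[1])/(q1[1]-q0[1]);return u-uu
for uu,v in((303.2,134),(303.7,110),(304,90)):
    a=brentq(ang,1.1,2);print(a,np.cos(a),np.sin(a))
```

```text
[567.26690047  24.32650307 100.        ]
1.4426662280786482 0.127779794207397 0.991802563110378
1.4422443129199698 0.12819823935758046 0.9917485626032521
1.4376296935831656 0.1327734002392971 0.9911464191474918
```

```bash
cat >> h.py <<'E'
M=np.array([567.3,24.6,100.]); a=1.452
D=np.array([np.cos(a)*.8829,np.sin(a)*.8829,.4695])
E
python3 - <<'E'
from h import *
G=M+170*D; print(G); togo(G,rodR(D)); togo(M+170*D,rodR([D[0],D[1],0]))
E
```

```text
[585.08858765 173.63514619 179.815     ]
shift tool m [ 2.499e-01 -1.000e-04  2.480e-02] turn units [-0.077  3.498  0.271] deg [-0.62 27.99  2.17] shift after turn [ 0.2089 -0.0098  0.1391]
shift tool m [ 2.499e-01 -1.000e-04  2.480e-02] turn units [-0.009 -0.001  0.279] deg [-0.07 -0.01  2.23] shift after turn [ 0.2497 -0.0098  0.0247]
```

Request:
{"op": "apply_moves", "data": {
  "series": [
    [0.025,0,0,0,0,0],
    [0.0325,0,0,0,0,0],
    [0.0325,0,0,0,0,0],
    [0.0325,0,0,0,0,0],
    [0.0325,0,0,0,0,0],
    [0.0325,0,0,0,0,0],
    [0.0325,0,0,0,0,0],
    [0.03,0,0,0,0,0.28],
    [0,0,0.012,0,0,0],
    [0,0,0.012,0,0.5,0],
    [0,0,0,0,0.5,0],
    [0,0,0,0,0.5,0],
    [0,0,0,0,0.5,0],
    [0,0,0,0,0.5,0],
    [0,0,0,0,0.5,0],
    [0,0,0,0,0.5,0],
    [0,0,0,0,0,0],
    [0,0,0,0,0,0]
  ]
}}

```text
clock: 8.2
tcp_pos: [585.8, 172.7, 180.6]
ee_rot: [-3.141, -0.487, 1.449]
ft_force: [0.0, 0.5, -1.3]
grip_width: 14.4
grasp_force: 78.1
```

Run:
```python
from h import *
for n in("scene","top"):
    p,K,W=grab(n); np.savez(n+"4.npz",p=p,K=K,W=W)
    if n=="scene": a_=p; print("tip",proj(K,W,M+30*D),"mouth",proj(K,W,M),"collar",proj(K,W,M+105*D))
    else: b_=p; print("tip",proj(K,W,M+30*D),"mouth",proj(K,W,M),"collar",proj(K,W,M+105*D))
x=cv2.resize(a_[165:235,200:320],None,fx=6,fy=6,interpolation=cv2.INTER_CUBIC)[:, :760]
y=cv2.resize(b_[182:216,190:310],None,fx=6,fy=6,interpolation=cv2.INTER_CUBIC)[:170,:760]
cv2.imwrite("pics/c4.png",np.vstack([x,y])[:600,:,::-1])
togo(M+170*D,rodR(D)); print(sensors.observe()['joint_positions'])
```

```text
tip [249.69827647 215.76412773] mouth [258.86216132 216.85191843] collar [225.09051507 212.84308558]
tip [240.45833168 196.64920208] mouth [250.95355884 198.24761036] collar [213.1385295  192.48843476]
shift tool m [-0.0008 -0.001   0.0014] turn units [ 0.007  0.008 -0.006] deg [ 0.06  0.06 -0.05] shift after turn [-0.0008 -0.001   0.0014]
[ 1.21162358e-03  4.04055574e-02  1.91119749e+00  5.27154988e-01
  1.17950794e+00 -8.13614931e-02]
```

View pics/c4.png

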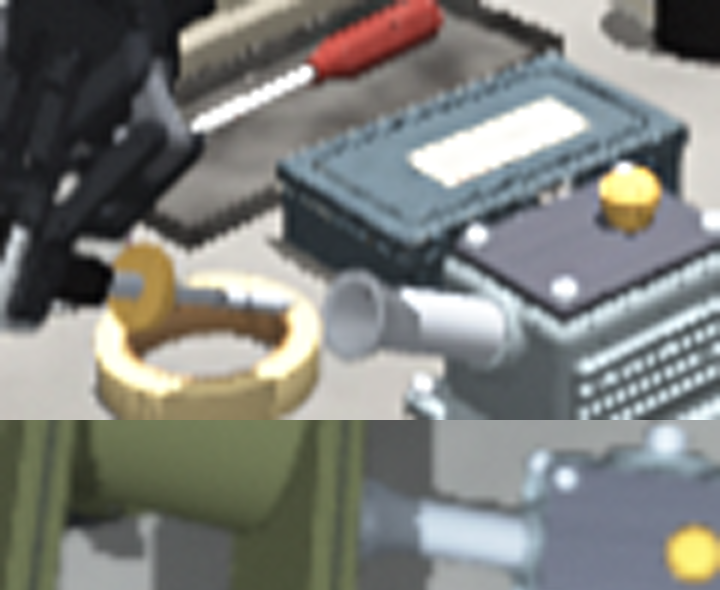

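The rod lines up with the mouth: its tip is at scene pixel (248.7,215.8), and its line passes within about 1 mm of the mouth centre at (259.5,217.5). I'll start inserting.

Request:
{"op": "apply_moves", "data": {
  "series": [
    [-0.005,-0.0005,0.001,0,0,0],
    [-0.005,0,0,0,0,0],
    [-0.005,0,0,0,0,0],
    [-0.005,0,0,0,0,0],
    [-0.005,0,0,0,0,0],
    [-0.005,0,0,0,0,0],
    [-0.005,0,0,0,0,0],
    [-0.005,0,0,0,0,0],
    [0,0,0,0,0,0]
  ]
}}

```text
clock: 9.2
tcp_pos: [581.2, 138.6, 161.1]
ee_rot: [-3.141, -0.489, 1.449]
ft_force: [-0.1, -0.2, -0.8]
grip_width: 14.6
grasp_force: 78.1
```

Request:
{"op": "apply_moves", "data": {
  "series": [
    [-0.004,0,0,0,0,0],
    [-0.004,0,0,0,0,0],
    [-0.004,0,0,0,0,0],
    [0,0,0,0,0,0]
  ]
}}

```text
clock: 9.6
tcp_pos: [579.9, 128.3, 155.6]
ee_rot: [-3.141, -0.489, 1.45]
ft_force: [-0.2, -0.6, -1.6]
grip_width: 14.5
grasp_force: 78.1
```

Request:
{"op": "apply_moves", "data": {
  "series": [
    [-0.005,0,0,0,0,0],
    [-0.005,0,0,0,0,0],
    [-0.005,0,0,0,0,0],
    [-0.005,0,0,0,0,0],
    [0,0,0,0,0,0]
  ]
}}

```text
clock: 10.1
tcp_pos: [577.7, 110.6, 146.0]
ee_rot: [-3.14, -0.489, 1.449]
ft_force: [0.6, -0.2, -2.2]
grip_width: 14.5
grasp_force: 78.1
```

Request:
{"op": "apply_moves", "data": {
  "series": [
    [-0.005,0,0,0,0,0],
    [-0.005,0,0,0,0,0],
    [-0.005,0,0,0,0,0],
    [-0.005,0,0,0,0,0],
    [0,0,0,0,0,0]
  ]
}}

```text
clock: 10.6
tcp_pos: [575.6, 93.1, 136.7]
ee_rot: [-3.141, -0.489, 1.449]
ft_force: [1.0, 0.3, -0.9]
grip_width: 14.6
grasp_force: 78.1
```

Request:
{"op": "apply_moves", "data": {
  "series": [
    [-0.003,0,0,0,0,0],
    [-0.003,0,0,0,0,0],
    [-0.002,0,0,0,0,0],
    [0,0,0,0,0,0],
    [0,0,0,0,0,0]
  ]
}}

```text
clock: 11.1
tcp_pos: [575.0, 86.6, 133.5]
ee_rot: [-3.141, -0.489, 1.45]
ft_force: [-0.2, 0.0, -0.6]
grip_width: 14.6
grasp_force: 78.1
```

Request:
{"op": "apply_moves", "data": {
  "series": [
    [-0.002,0,0,0,0,0],
    [-0.002,0,0,0,0,0],
    [0,0,0,0,0,0]
  ]
}}

```text
clock: 11.4
tcp_pos: [574.5, 82.9, 131.4]
ee_rot: [-3.141, -0.489, 1.45]
ft_force: [0.2, 0.1, -0.1]
grip_width: 14.7
grasp_force: 78.1
```

Request:
{"op": "apply_moves", "data": {
  "series": [
    [-0.001,0,0,0,0,0],
    [0,0,0,0,0,0],
    [0,0,0,0,0,0]
  ]
}}

```text
clock: 11.7
tcp_pos: [574.4, 82.2, 131.1]
ee_rot: [-3.142, -0.489, 1.45]
ft_force: [-0.7, -0.2, -0.3]
grip_width: 14.8
grasp_force: 78.1
```

Request:
{"op": "apply_moves", "data": {
  "series": [
    [-0.001,0,0,0,0,0],
    [0,0,0,0,0,0],
    [0,0,0,0,0,0]
  ]
}}

```text
clock: 12.0
tcp_pos: [574.4, 81.5, 130.9]
ee_rot: [3.141, -0.489, 1.45]
ft_force: [0.5, 1.3, -0.4]
grip_width: 14.5
grasp_force: 78.1
```

Request:
{"op": "apply_moves", "data": {
  "series": [
    [-0.001,0,0,0,0,0],
    [0,0,0,0,0,0],
    [0,0,0,0,0,0]
  ]
}}

```text
clock: 12.3
tcp_pos: [574.5, 81.4, 130.9]
ee_rot: [3.141, -0.491, 1.45]
ft_force: [-0.0, 5.0, 0.2]
grip_width: 14.6
grasp_force: 78.0
```

Request:
{"op": "apply_moves", "data": {
  "series": [
    [-0.001,0,0,0,0,0],
    [0,0,0,0,0,0],
    [0,0,0,0,0,0]
  ]
}}

```text
clock: 12.6
tcp_pos: [574.5, 81.3, 131.0]
ee_rot: [3.141, -0.493, 1.451]
ft_force: [0.2, 8.7, 3.1]
grip_width: 14.4
grasp_force: 78.0
```

Run:
```python
from h import *
p,K,W=grab("scene")
cv2.imwrite("pics/c5.png",cv2.resize(p[180:235,210:310],None,fx=7,fy=7,interpolation=cv2.INTER_CUBIC)[:,:,::-1])
```

```text
(no output)
```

View pics/c5.png

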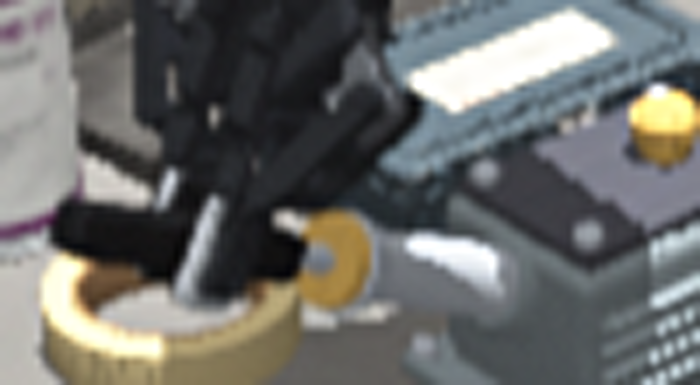

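The collar (crop (335,258)) lies flush on the tube's mouth, with about 9 N of contact and no further travel. I'll draw the rod out now.

Request:
{"op": "apply_moves", "data": {
  "series": [
    [0.005,0,0,0,0,0],
    [0.008,0,0,0,0,0],
    [0.008,0,0,0,0,0],
    [0.009,0,0,0,0,0],
    [0.01,0,0,0,0,0],
    [0.01,0,0,0,0,0],
    [0.01,0,0,0,0,0],
    [0.01,0,0,0,0,0],
    [0.01,0,0,0,0,0],
    [0.015,0,0,0,0,0],
    [0.015,0,0,0,0,0],
    [0.015,0,0,0,0,0],
    [0,0,0,0,0,0],
    [0,0,0,0,0,0]
  ]
}}

```text
clock: 14.05
tcp_pos: [587.4, 189.6, 188.6]
ee_rot: [3.141, -0.488, 1.452]
ft_force: [-0.0, -1.1, -0.9]
grip_width: 14.8
grasp_force: 78.1
```

Run:
```python
from h import *
for n in ("top","scene"):
    t=np.load(n+"0.npz");p,K,W=t['p'],t['K'],t['W']
    q=proj(K,W,[419.7,175.7,5]).round().astype(int);print(n,q)
    x0,y0=q-30; c=p[y0:y0+60,x0:x0+60]; hs=cv2.cvtColor(c,cv2.COLOR_RGB2HSV)
    m=((hs[...,2]>185)|((hs[...,1]>110)&(hs[...,0]>40)&(hs[...,0]<80))).astype(np.uint8)
    cs,_=cv2.findContours(m,0,2);k=max(cs,key=cv2.contourArea);k=cv2.convexHull(k);e=cv2.fitEllipse(k);print(e,cv2.boundingRect(k))
    print(onz(K,W,(e[0][0]+x0,e[0][1]+y0),9))
    r=np.hypot(*(onz(K,W,(e[0][0]+x0,e[0][1]+y0),9)-[419.7,175.7,9])[:2]);
    v=cv2.resize(c,None,fx=6,fy=6,interpolation=cv2.INTER_CUBIC); globals()[n]=v
cv2.imwrite("pics/lid.png",np.hstack([top,scene])[:,:,::-1])
```

```text
top [203 254]
((28.126785278320312, 30.124263763427734), (24.866731643676758, 25.485410690307617), 14.313620567321777) (16, 18, 25, 26)
[419.62088258 179.95130509   9.        ]
scene [258 308]
((28.748332977294922, 29.212865829467773), (24.080944061279297, 34.22216796875), 85.23358917236328) (12, 17, 35, 24)
[419.71616894 179.92321469   9.        ]
```

View pics/lid.png

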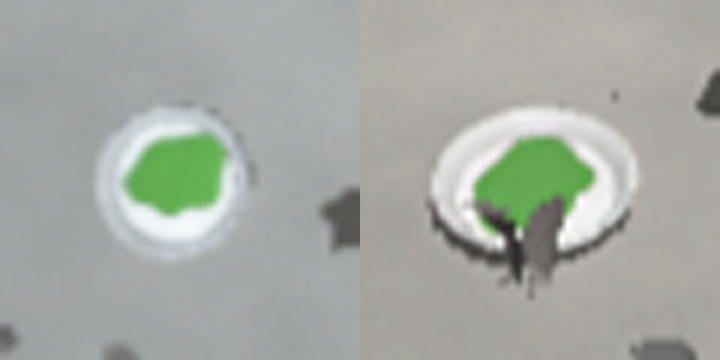

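The lid is at (419.5,179.5): top crop (172,183), and both views agree. For the finish I'll point the rod at yaw 0.8, which keeps the hand clear of the brush pot.

Request:
{"op": "apply_moves", "data": {
  "series": [
    [0,0,0,0,-0.5,0],
    [0,0,0,0,-0.5,0],
    [0,0,0,0,-0.5,0],
    [0,0,0,0,-0.5,0],
    [0,0,0,0,-0.5,0],
    [0,0,0,0,-0.5,0],
    [0,0,0,0,-0.5,0],
    [0,0,0,0,0,0.5],
    [0,0,0,0,0,0.6],
    [0,0,0,0,0,0.6],
    [0,0,0,0,0,0.6],
    [0,0,0,0,0,0.6],
    [0,0,0,0,0,0.6],
    [0,0,0,0,0,0.6],
    [0,0,0,0,0,0.57],
    [0,0,0,0,0,0],
    [0,0,0,0,0,0]
  ]
}}

```text
clock: 15.75
tcp_pos: [587.2, 188.8, 187.9]
ee_rot: [-3.141, 0.001, 0.799]
ft_force: [0.2, 0.3, -1.0]
grip_width: 14.9
grasp_force: 78.1
```

Run:
```python
from h import *
d=np.array([np.cos(.8),np.sin(.8),0]); togo(np.array([419.5,179.5,150])+140*d,rodR(d))
```

```text
shift tool m [ 0.0164 -0.1139  0.038 ] turn units [-0.004  0.005 -0.005] deg [-0.03  0.04 -0.04] shift after turn [ 0.0165 -0.1139  0.0379]
```

Request:
{"op": "apply_moves", "data": {
  "series": [
    [0.0027,-0.019,0,0,0,0],
    [0.0027,-0.019,0,0,0,0],
    [0.0027,-0.019,0,0,0,0],
    [0.0027,-0.019,0,0,0,0],
    [0.0027,-0.019,0,0,0,0],
    [0.0027,-0.019,0,0,0,0],
    [0,0,0.01,0,0,0],
    [0,0,0.01,0,0,0],
    [0,0,0.01,0,0,0],
    [0,0,0.007,0,0,0],
    [0,0,0,0,0,0],
    [0,0,0,0,0,0],
    [0,0,0,0,0,0],
    [0,0,0,0,0,0],
    [0,0,0,0,0,0]
  ]
}}

```text
clock: 17.25
tcp_pos: [517.4, 280.3, 152.0]
ee_rot: [3.141, -0.001, 0.798]
ft_force: [0.7, 0.8, -2.2]
grip_width: 15.0
grasp_force: 78.2
```

Run:
```python
from h import *
d=np.array([np.cos(.8),np.sin(.8),0]); L=np.array([419.5,179.5,150]);togo(L+140*d,rodR(d))
v=[]
for n in("scene","top"):
    p,K,W=grab(n); q=proj(K,W,L); e=proj(K,W,L+65*d); print(n,"tip",q,"collar",e,"lid",proj(K,W,[419.5,179.5,9]))
    x0,y0=(q.round()-[40,30]).astype(int)
    print(x0,y0); v.append(cv2.resize(p[y0:y0+100,x0-20:x0+80],None,fx=4,fy=4,interpolation=cv2.INTER_CUBIC))
cv2.imwrite("pics/fin.png",np.hstack(v)[:,:,::-1])
```

```text
shift tool m [-0.0005  0.      0.002 ] turn units [ 0.003 -0.006 -0.013] deg [ 0.02 -0.05 -0.1 ] shift after turn [-0.0005  0.      0.002 ]
scene tip [254.13830988 253.26379134] collar [220.75433516 254.774035  ] lid [256.96410417 307.15498143]
214 223
top tip [188.34351152 254.34654892] collar [170.32993029 237.01292371] lid [201.28400587 254.16336457]
148 224
```

View pics/fin.png

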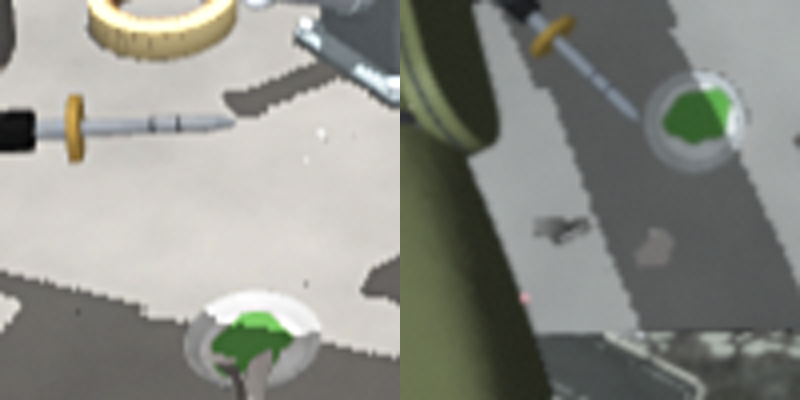

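Run:
```python
from h import *
t=np.load("top0.npz");s=np.load("scene0.npz")
T=lambda u,v:ray(t['K'],t['W'],(u,v));S=lambda u,v:ray(s['K'],s['W'],(u,v))
print("tip",two(T(187.7,253.6),S(252.9,254.1)),"collar",two(T(166.5,233.2),S(213.4,255)))
print("lid",two(T(301/4+128-.9,121/4+224),S(252/4+194,340/4+223)))
o=sensors.observe();print(o['joint_vel'].round(4),o['ft_force'])
```

```text
tip [421.30038753 181.5017956  148.22310844] collar [474.82628867 236.11647445 150.06198347]
lid [419.89281597 177.95387865   5.15055634]
[ 0.0016  0.0016  0.0012  0.0001 -0.0005 -0.001 ] [ 0.64020004 -0.76774676 -1.47329579]
```

Request:
{"op": "apply_moves", "data": {
  "series": [
    [-0.002,0,0,0,0,0],
    [0,0,0,0,0,0],
    [0,0,0,0,0,0],
    [0,0,0,0,0,0],
    [0,0,0,0,0,0],
    [0,0,0,0,0,0]
  ]
}}

```text
clock: 17.95
tcp_pos: [515.7, 278.9, 151.4]
ee_rot: [3.142, 0.0, 0.798]
ft_force: [-0.2, -0.4, -0.7]
grip_width: 14.6
grasp_force: 78.2
```

```bash
python3 -c "
from rig import job
print(job.hand_in())"
```

```text
the job is handed in; nothing more can be done
None
```

I handed the job in at about 18 s, with no verdict shown: the rod went down the tube until its collar stopped on the mouth (about 9 N), came right out, and is held level and still with its tip over the lid's middle, about 15 cm above the bench.

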